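# Test the drill's latching stop button

## Robot

A 6-joint arm with a two-finger parallel gripper is mounted at the origin on the work surface. World frame = base frame: x ahead of the robot, y to its left, z up, the work surface at z = 0. Lengths are in mm, angles in rad, forces in N, time in s.
With the tool pointing down it reaches from about 300 to 775 mm from the base axis. Payload 14.6 kg.
Tool frame: the origin (TCP) lies midway between the tips of the shut fingers; the grasp point (between the pads) lies 19 mm behind it; z points along the fingers, y is the direction in which the jaws open and shut (so a half turn about z gives the same grasp; the last joint's range is limited). The gripper opens to 94 mm and grips with 3 to 60 N. Pads are 16 mm wide; open, the fingers measure 119 mm over their backs; the gripper's body (75 mm by 177 mm) begins 78 mm behind the grasp point.
Start: joints at [-1.35, 0.3, 1.521, -0, 1.321, -0.067], TCP at [156.107, -527.371, 205.446] pointing down, gripper open.
Joint ranges: [-3.03, 3.03], [-0.79, 2.21], [0.23, 2.52], [-1.04, 4.18], [0, 3.07], [-2.55, 2.55]. Speed limits (rad/s): [2.22, 2.22, 2.57, 3.14, 3.14, 3.14].

## Interface

Orientations are given as [roll, pitch, yaw] about the fixed x, y, z axes, in that order (R = Rz(yaw) Ry(pitch) Rx(roll)).
In Python, from cell import manip, camera gives the robot as it stands. The module is installed in compiled form; this text tells all that it offers.
- The arm moves only by the tool jog_arm, never from a script. Its argument "commands" is a list of rows, each a list of 7 numbers: the shift along the world's x, y, z in units of 1 m (1.0 is 1 m), then the turn, a rotation vector about the world's x, y, z in units of 120 degrees (1.0 is 120 degrees), then the opening, from 0 (shut) to 1 (fully open). In form: [[x, y, z, ax, ay, az, grip], ...]. A call has exactly 10 rows; each row is the pose to reach, as a shift and turn from the pose commanded when the call began; what a row does not reach only later rows make up. A row lasts 1/8 s, in which the tool goes at most 62.5 mm and 10.7 degrees, less where a joint would pass 70% of its speed; a pose out of reach is approached as far as the arm can. A call with a number of a shift or a turn outside -1 to 1 is refused whole. A call with a gripper value outside its range is refused whole. The fingers move at their own pace and stop on an object; "grip_force" is the grip in N (left out, the last holds). Time passes only in rows, so rows that repeat a pose let the fingers close, or fill a call up. It gives the time, the measured TCP pose, the force and the opening at its end, in the units of the state.
- manip.read_state(): the state, without advancing time (a new reading comes with each control period).
- camera(name): name is "side" or "top"; returns a dict with "pixels" (420x560x3 uint8, blue, green, red), "vertical_fov" (degrees; the focal length in pixels is half the picture's height over the tangent of half this angle, whatever the lens; pixels are square), "cx", "cy" (the principal point, pixels), "k1" (the pictures are not rectified: a ray, as slopes to the right and down, at radius r is drawn at 1 + k1 r^2 times it, then the intrinsics apply), "rvec" (rotation vector, rad) and "tvec" (3), from world to camera coordinates, as OpenCV has them. Camera axes: x right, y down, z forward; pixel columns grow to the right and rows downward; lengths in mm; the calibration is good to about 2 mm. A picture is of the moment at which its call begins. There is no depth.
- manip.sign_off(): hands the job in, once; it reports no verdict.
The state is a dict: "clock": time; "joints": joint angles; "qd": joint speeds; "effort": joint torques, N m; "eef_pos": TCP position; "eef_rot": TCP orientation; "wrist_force": force on the tool from outside, world axes, zero at the start; "moment": the same for the moment, N m; "finger_gap": finger opening in mm.
Only numpy, scipy, OpenCV 4.12 (cv2) and the standard library are available. Lean on these libraries where they do the work, as an engineer would, in place of code of your own. Each camera call takes 0.05 s, during which the arm holds its last target.

## Task

Test the drill's emergency stop, the mushroom button with three lobes: press it in until it latches and take the hand off so that it is seen to stay down, then twist it clockwise (seen from above) by pushing a lobe sideways until it unlatches and springs all the way out again, and leave it so. Nothing needs gripping or picking up: use the fingertips only, do not press the smooth mushroom of the other station, and leave everything else on the bench where it is.

Things in the scene. Friction and masses are not known exactly. Their poses are not given: they have to be found in the camera images.
- drill_station: The drill's stop station: green steel box 100 x 100 mm, 50 mm tall, bolted to the bench, carrying the LOBED black mushroom button in the middle of its top. Origin at the centre of its underside, z up; at rest the first lobe points along its x axis. Clear height between lobes and box: 22 mm when out, 11 mm when latched (under the cap only a stem and a collar 48 mm wide).
- stop_top (a point): Centre of the lobed head's top, turning with it (z up; 94 mm above the bench when out). Round cap 52 mm wide, 22 mm thick, nearly flat within 12 mm of its centre; three lobes at its rim point along this point's x axis and at 120 and 240 degrees from it, each 16 mm wide with flat sides, reaching 48 mm from the axis, tops 4 mm and undersides 22 mm below this point.
- stop_press (a joint): How far the lobed head is pushed in, m: 0 out, 0.013 at the bottom stop. A spring pushes back (about 3 N out, 9 N at the bottom). Pushed fully to the stop and let go, it stays latched at about 0.0105; let go before about 0.0115 it may spring out again.
- stop_turn (a joint): Twist of the lobed head, rad, growing clockwise as seen from above: 0 at rest, end stop at 1.2. A light torsion spring (0.012 Nm at 0, 0.024 Nm at 0.6) turns it back to 0 when let go. The latch lets go between 0.45 and 0.65; the head then springs out.
- grinder_station: The grinder's stop station: the same green box (100 x 100 x 50 mm, bolted down), but with a SMOOTH round black mushroom without lobes. Leave it alone. Origin at the centre of its underside. Either station may be the left or the right one.
- smooth_top (a point): Centre of the top of the smooth mushroom head (72 mm diameter, 22 mm thick), 94 mm above the bench.
- smooth_press (a joint): How far the smooth head is pushed in, m: 0 out, 0.013 at the bottom; spring return, 3 to 9 N.
- jar: Bystander: closed amber glass jar with a steel lid, 52 mm diameter, 80 mm tall, standing; origin at the centre of its underside.
- wrench: Bystander: steel wrench lying flat, 180 mm long along its x; origin under its middle.
- hammer: Bystander: hammer lying flat, 260 mm long along its x (head at +x); origin under its middle.
- screwdriver: Bystander: screwdriver with a wooden handle lying flat, 200 mm long along its x; origin under its middle.
- tin: Bystander: steel tin with a paper band, 74 mm diameter, 100 mm tall, standing; origin at the centre of its underside.
- offcut: Bystander: wooden offcut 120 x 60 x 30 mm lying flat; origin at the centre of its underside.
- collar: Bystander: steel shaft collar (thick ring) 60 mm outside, 32 mm inside, 20 mm high, lying flat; origin at the centre of its underside.

How it is judged (in metres and radians):
On the way, in this order (a step that is already met when the one before it is completed fails the run):
1. the lobed button is latched down (at least 8 mm in) with nothing touching it (value of joint stop_press above 0.008 m and contact force between each of the arm, the fingers and drill_station below 0.2 N and value of joint stop_turn below 0.2 rad), for 0.2 s.
2. the lobed head is twisted clockwise by more than 0.3 rad while still down (value of joint stop_turn above 0.3 rad and value of joint stop_press above 0.006 m).
3. the lobed head has sprung out (value of joint stop_press below 0.002 m), for 0.1 s.
At the end, for the whole second after the job is handed in: The lobed head is fully out (within 2 mm) and turned back to rest (within 0.1 rad), the smooth mushroom is out (within 2 mm), and every loose thing lies within 20 mm of where it started (value of joint each of stop_press, smooth_press below 0.002 m and value of joint stop_turn below 0.1 rad and distance of each of jar, wrench, hammer, screwdriver, tin, offcut, collar from where it was at the start of the episode below 0.02 m); the robot touches nothing.
It fails at once if the smooth mushroom is pressed in by more than 3 mm (value of joint smooth_press above 0.003 m).
It fails at once if a loose thing on the bench is lifted, carried or shoved by more than 20 mm (distance of any of jar, wrench, hammer, screwdriver, tin, offcut, collar from where it was at the start of the episode above 0.02 m).
It also fails if it takes over 48 s, if anything falls off the work surface, if the arm or the gripper's body presses on something with over 40 N, if the wrist force passes 120 N, or if a joint passes its speed limit or range.

## Working session

There is one attempt and no reset: what is moved stays moved. The work goes in short steps, Python scripts to look and compute and a tool call to move; the robot and the scene stay as the last step left them, time stands still between calls to the robot, and variables do not carry over. Pictures are saved under pics/ and viewed, and the job is handed in when it is done.

Besides the shell and the picture viewer there is one more tool, called after "Request:" as name(argument=value, ...), one argument or row to a line, values as JSON. jog_arm: Moves the arm, as the interface text tells. Its arguments: {"type":"object","properties":{"commands":{"type":"array","items":{"type":"array","items":{"type":"number"}}},"grip_force":{"type":"number"}},"required":["commands"]}

```bash
mkdir -p pics; cat > h.py <<'E'
import numpy as np,cv2
from cell import manip,camera
def grab(n,f):
    c=camera(n); cv2.imwrite('pics/'+f,c['pixels']); return c
def K(c):
    f=210/np.tan(np.radians(c['vertical_fov'])/2)
    return np.array([[f,0,c['cx']],[0,f,c['cy']],[0,0,1]]),np.array([c['k1'],0,0,0,0.])
def ray(c,uv):
    k,d=K(c); p=cv2.undistortPoints(np.array([[uv]],float),k,d)[0,0]
    R=cv2.Rodrigues(np.array(c['rvec'],float))[0];t=np.array(c['tvec'],float).ravel()
    return -R.T@t, R.T@np.array([p[0],p[1],1])
def onz(c,uv,z):
    o,d=ray(c,uv); return o+d*(z-o[2])/d[2]
def proj(c,P):
    k,d=K(c); return cv2.projectPoints(np.array(P,float).reshape(-1,1,3),np.array(c['rvec'],float),np.array(c['tvec'],float),k,d)[0][:,0]
def tri(c1,u1,c2,u2):
    o1,d1=ray(c1,u1);o2,d2=ray(c2,u2)
    A=np.stack([d1,-d2],1);s=np.linalg.lstsq(A,o2-o1,rcond=None)[0]
    a=o1+s[0]*d1;b=o2+s[1]*d2
    return (a+b)/2,np.linalg.norm(a-b)
E
python3 - <<'E'
from h import *
import pickle
a=grab('top','t0.png');b=grab('side','s0.png')
pickle.dump((a,b),open('c0.pkl','wb'))
print(manip.read_state())
for c in(a,b): print({k:v for k,v in c.items() if k!='pixels'})
E
```

```text
{'clock': 0.1, 'joints': array([-1.34959312e+00,  3.00413507e-01,  1.52151077e+00, -4.23796359e-05,
        1.32071952e+00, -6.66026603e-02]), 'qd': array([ 0.00100824, -0.00207496, -0.00238889, -0.00065553,  0.00031907,
       -0.00034809]), 'effort': array([ 2.00384588e-03, -5.32635927e+01, -3.53280866e+01,  7.09961937e-02,
        2.34805467e-02, -6.08176993e-05]), 'eef_pos': array([ 156.04958642, -527.14896801,  204.94766804]), 'eef_rot': array([-3.14054110e+00, -2.89984087e-05,  2.87816365e-01]), 'wrist_force': array([-0.47830751, -0.55157908, -0.38129465]), 'moment': array([ 0.00552746,  0.02430982, -0.01338162]), 'finger_gap': 93.99617882051724}
{'vertical_fov': 45.137588806594735, 'cx': 279.10474254347974, 'cy': 211.89267658766667, 'k1': -0.0918056494314427, 'rvec': array([ 2.15741408, -2.06751935,  0.21263282]), 'tvec': array([ -58.53547095,  557.19355457, 1218.0135671 ])}
{'vertical_fov': 56.98490143415987, 'cx': 283.4458941122106, 'cy': 207.1342632478024, 'k1': 0.020421947583989363, 'rvec': array([ 2.44699615, -0.1026065 ,  0.04653308]), 'tvec': array([-535.38406075,   56.3910325 ,  978.66079516])}
```

View pics/t0.png

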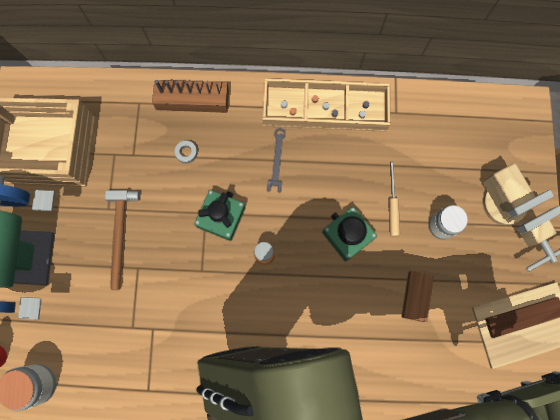

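View pics/s0.png

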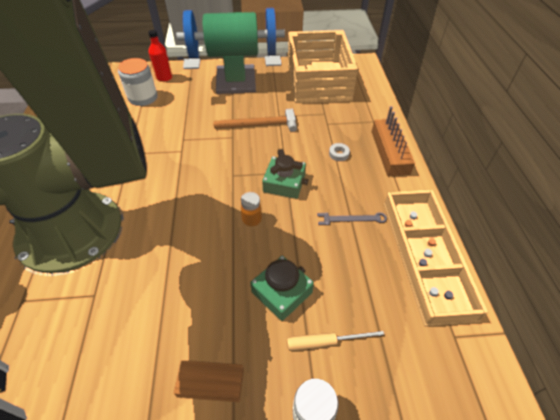

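The lobed station is at about (220,212) in top and (286,172) in side; the smooth one is at (350,231) and (283,280). I'll zoom in on the lobed head.

```bash
python3 - <<'E'
from h import *
import pickle
a,b=pickle.load(open('c0.pkl','rb'))
A=cv2.resize(a['pixels'][180:250,185:260],None,fx=7,fy=7,interpolation=cv2.INTER_CUBIC)
B=cv2.resize(b['pixels'][140:205,250:320],None,fx=7,fy=7,interpolation=cv2.INTER_CUBIC)
A=cv2.convertScaleAbs(A,alpha=1.5,beta=30);B=cv2.convertScaleAbs(B,alpha=1.5,beta=30)
cv2.imwrite('pics/tz0.png',A[:,:]);cv2.imwrite('pics/sz0.png',B)
# green top plane contours
for n,c in (('top',a),('side',b)):
    h=cv2.cvtColor(c['pixels'],cv2.COLOR_BGR2HSV)
    m=cv2.inRange(h,(50,80,30),(90,255,255))
    cs,_=cv2.findContours(m,cv2.RETR_EXTERNAL,cv2.CHAIN_APPROX_NONE)
    for k in cs:
        if cv2.contourArea(k)>400:
            print(n,cv2.contourArea(k),cv2.boundingRect(k)); 
            q=cv2.boxPoints(cv2.minAreaRect(k)); print([onz(c,p,50)[:2].round().tolist() for p in q])
E
```

```text
top 1599.5 (0, 212, 34, 75)
[[529.0, 694.0], [533.0, 603.0], [343.0, 577.0], [338.0, 665.0]]
top 1410.0 (323, 209, 51, 52)
[[518.0, -142.0], [586.0, -220.0], [509.0, -284.0], [443.0, -205.0]]
top 743.5 (195, 197, 50, 43)
[[517.0, 180.0], [615.0, 148.0], [579.0, 52.0], [482.0, 85.0]]
side 747.5 (251, 273, 55, 46)
[[441.0, -224.0], [497.0, -168.0], [562.0, -256.0], [507.0, -305.0]]
side 1895.0 (203, 12, 54, 43)
[[287.0, 1074.0], [511.0, 1080.0], [504.0, 742.0], [308.0, 740.0]]
```

View pics/tz0.png

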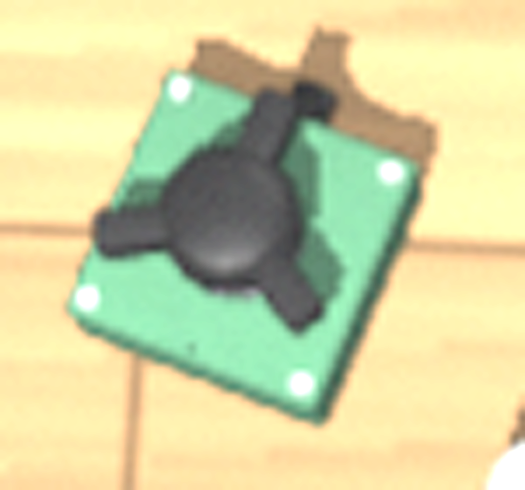

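View pics/sz0.png

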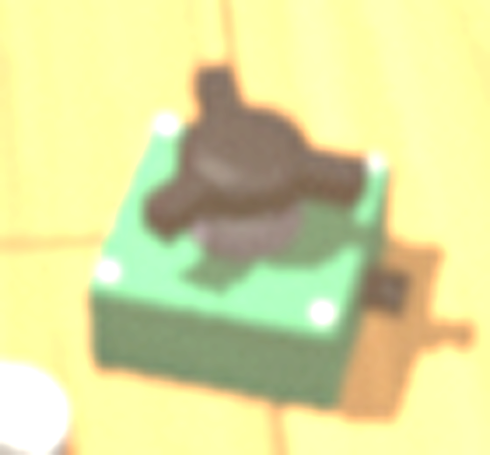

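The top zoom shows the lobe tips at about (272,97), (97,232) and (302,328). The four white bolts at the box corners are clear in both zooms.

```bash
python3 - <<'E'
from h import *
import pickle
a,b=pickle.load(open('c0.pkl','rb'))
T=lambda p:(np.array(p,float)+.5)/7-.5+[185,180]
S=lambda p:(np.array(p,float)+.5)/7-.5+[250,140]
tb=[(180,88),(392,172),(302,384),(87,297)]
sb=[(166,124),(375,163),(322,312),(107,270)]
for i,t in enumerate(tb):
    print([ (tri(a,T(t),b,S(s))[0].round(1).tolist(),round(tri(a,T(t),b,S(s))[1],1)) for s in sb][0:4])
B=[onz(a,T(t),51)[:2] for t in tb];c=np.mean(B,0);print('box',c,np.array(B).round(1).tolist())
Bs=[onz(b,S(t),51)[:2] for t in sb];print('boxside',np.mean(Bs,0),np.array(Bs).round(1).tolist())
print('cap tri',tri(a,T((230,213)),b,S((243,150))))
for n,t in zip('ABC',[(272,97),(97,232),(302,328)]):
    p=onz(a,T(t),90)[:2]; d=p-c;print(n,p,np.hypot(*d),np.degrees(np.arctan2(d[1],d[0])))
for n,t in zip('sABC',[(155,222),(215,72),(362,182)]):
    p=onz(b,S(t),85)[:2]; d=p-c;print(n,p,np.hypot(*d),np.degrees(np.arctan2(d[1],d[0])))
print('z in top', np.linalg.norm(c), np.degrees(np.arctan2(c[1],c[0])))
# others
print('jar top',onz(a,(264,248),80))
E
```

```text
[([554.7, 127.1, 106.4], np.float64(72.1)), ([604.6, 143.8, 48.7], np.float64(0.9)), ([605.7, 153.3, -38.1], np.float64(39.8)), ([549.4, 128.2, 42.7], np.float64(114.6))]
[([533.1, 51.0, 168.4], np.float64(34.7)), ([575.4, 58.6, 126.9], np.float64(30.6)), ([575.5, 64.0, 50.5], np.float64(1.9)), ([528.1, 50.9, 108.8], np.float64(71.2))]
[([502.3, 85.8, 125.4], np.float64(33.3)), ([543.0, 87.1, 96.2], np.float64(104.6)), ([542.3, 98.6, 5.7], np.float64(75.5)), ([496.2, 91.8, 50.9], np.float64(1.7))]
[([524.5, 171.8, 49.7], np.float64(2.3)), ([572.6, 181.2, 5.3], np.float64(76.7)), ([573.5, 199.9, -101.4], np.float64(41.3)), ([518.6, 181.4, -33.4], np.float64(43.9))]
box [550.83217238 117.80469761] [[604.5, 143.5], [576.3, 64.1], [497.1, 91.9], [525.4, 171.7]]
boxside [549.21440959 116.49122996] [[523.3, 170.0], [603.7, 141.3], [574.4, 63.2], [495.4, 91.4]]
cap tri (array([550.37299718, 117.316742  ,  85.14992906]), np.float64(2.473566213171945))
A [593.14732176 104.78908703] 44.27163861455475 -17.097242584989587
B [541.8245436  163.24454256] 46.32404219984564 101.21249349565718
C [510.75520533  88.92871286] 49.396212231896605 -144.22675129599267
s [513.55547563  81.58341623] 51.97627674937573 -135.82269868628958
A [542.16852402 161.26644584] 44.316840620382465 101.27354611489409
B [591.89732316  96.40761975] 46.30530801079727 -27.521855803893047
z in top 563.2885840331968 12.071805200184443
jar top [462.89870287  -1.91782285  80.        ]
```

The bolts triangulate to a box centre of about (550, 117), top z ≈ 50 and yaw about -19.6°. That puts the lobes at -20°, 100° and 220°. Now I'll shut the gripper and move above the button.

Request:
jog_arm(
  commands=[
    [0.03, 0.05, 0, 0, 0, 0, 0],
    [0.06, 0.1, 0, 0, 0, 0, 0],
    [0.09, 0.15, 0, 0, 0, 0, 0],
    [0.12, 0.2, 0, 0, 0, 0, 0],
    [0.15, 0.25, 0, 0, 0, 0, 0],
    [0.18, 0.3, 0, 0, 0, 0, 0],
    [0.21, 0.35, 0, 0, 0, 0, 0],
    [0.24, 0.4, 0, 0, 0, 0, 0],
    [0.27, 0.45, 0, 0, 0, 0, 0],
    [0.3, 0.5, 0, 0, 0, 0, 0],
  ],
  grip_force=20,
)

```text
clock: 1.35
eef_pos: [456.7, -25.5, 205.4]
eef_rot: [3.142, -0.0, 0.288]
wrist_force: [0.3, -0.8, 0.7]
finger_gap: 0.6
```

Request:
jog_arm(
  commands=[
    [0.031, 0.048, 0, 0, 0, 0, 0],
    [0.062, 0.096, 0, 0, 0, 0, 0],
    [0.094, 0.1446, 0, 0, 0, 0, 0],
    [0.094, 0.1446, -0.025, 0, 0, 0, 0],
    [0.094, 0.1446, -0.05, 0, 0, 0, 0],
    [0.094, 0.1446, -0.075, 0, 0, 0, 0],
    [0.094, 0.1446, -0.075, 0, 0, 0, 0],
    [0.094, 0.1446, -0.075, 0, 0, 0, 0],
    [0.094, 0.1446, -0.075, 0, 0, 0, 0],
    [0.094, 0.1446, -0.075, 0, 0, 0, 0],
  ],
)

```text
clock: 2.6
eef_pos: [550.4, 117.2, 131.2]
eef_rot: [3.141, -0.001, 0.288]
wrist_force: [0.2, -0.6, 0.5]
finger_gap: 0.4
```

```bash
python3 - <<'E'
from h import *
a=grab('top','t1.png');b=grab('side','s1.png')
s=manip.read_state();print(s['eef_pos'],s['eef_rot'],s['wrist_force'],s['finger_gap'],s['joints'])
print(proj(a,s['eef_pos']),proj(b,s['eef_pos']))
A=cv2.resize(a['pixels'][160:260,160:280],None,fx=4,fy=4,interpolation=cv2.INTER_CUBIC)
B=cv2.resize(b['pixels'][100:205,230:340],None,fx=4,fy=4,interpolation=cv2.INTER_CUBIC)
h=max(len(A),len(B));Z=np.zeros((h,A.shape[1]+B.shape[1],3),np.uint8);Z[:len(A),:A.shape[1]]=A;Z[:len(B),A.shape[1]:]=B
Z=cv2.resize(Z,None,fx=.85,fy=.85);cv2.imwrite('pics/z1.png',cv2.convertScaleAbs(Z,alpha=1.5,beta=30))
E
```

```text
[550.24936283 117.23199114 130.84625716] [ 3.14145674e+00 -6.15673699e-04  2.87826457e-01] [-0.18474366 -0.42614018 -0.09728436] 0.659281950422052 [ 1.44835314e-01  3.97906693e-01  1.56996876e+00 -5.07524787e-05
  1.17308845e+00  1.42782487e+00]
[[215.23358472 206.62238734]] [[284.85928558 147.76988503]]
```

View pics/z1.png

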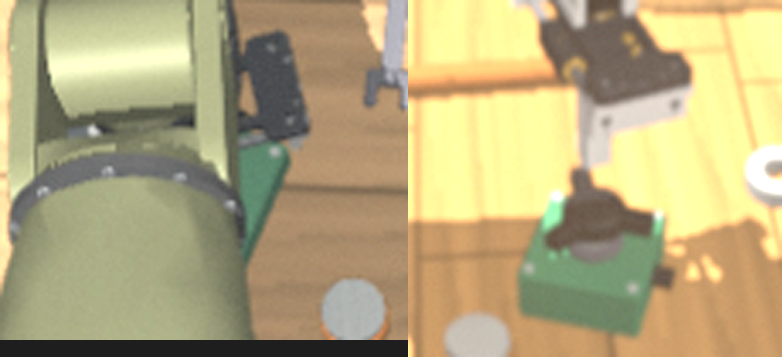

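The fingertip projects onto the cap as computed (side ≈ (285,148)). Next: press.

Request:
jog_arm(
  commands=[
    [0, 0, -0.015, 0, 0, 0, 0],
    [0, 0, -0.03, 0, 0, 0, 0],
    [0, 0, -0.036, 0, 0, 0, 0],
    [0, 0, -0.039, 0, 0, 0, 0],
    [0, 0, -0.042, 0, 0, 0, 0],
    [0, 0, -0.045, 0, 0, 0, 0],
    [0, 0, -0.047, 0, 0, 0, 0],
    [0, 0, -0.049, 0, 0, 0, 0],
    [0, 0, -0.049, 0, 0, 0, 0],
    [0, 0, -0.049, 0, 0, 0, 0],
  ],
)

```text
clock: 3.95
eef_pos: [550.0, 117.2, 82.0]
eef_rot: [3.142, 0.0, 0.288]
wrist_force: [-6.0, -1.8, 7.5]
finger_gap: 0.5
```

Request:
jog_arm(
  commands=[
    [0, 0, -0.001, 0, 0, 0, 0],
    [0, 0, -0.002, 0, 0, 0, 0],
    [0, 0, -0.003, 0, 0, 0, 0],
    [0, 0, -0.003, 0, 0, 0, 0],
    [0, 0, -0.003, 0, 0, 0, 0],
    [0, 0, -0.003, 0, 0, 0, 0],
    [0, 0, -0.003, 0, 0, 0, 0],
    [0, 0, -0.003, 0, 0, 0, 0],
    [0, 0, -0.003, 0, 0, 0, 0],
    [0, 0, -0.003, 0, 0, 0, 0],
  ],
)

```text
clock: 5.2
eef_pos: [550.3, 117.3, 80.9]
eef_rot: [3.141, -0.001, 0.288]
wrist_force: [-14.5, -2.2, 28.0]
finger_gap: 0.4
```

The force of 28 N shows it is on the bottom stop. I'll lift off and hold.

Request:
jog_arm(
  commands=[
    [0, 0, 0.01, 0, 0, 0, 0],
    [0, 0, 0.03, 0, 0, 0, 0],
    [0, 0, 0.06, 0, 0, 0, 0],
    [0, 0, 0.06, 0, 0, 0, 0],
    [0, 0, 0.06, 0, 0, 0, 0],
    [0, 0, 0.06, 0, 0, 0, 0],
    [0, 0, 0.06, 0, 0, 0, 0],
    [0, 0, 0.06, 0, 0, 0, 0],
    [0, 0, 0.06, 0, 0, 0, 0],
    [0, 0, 0.06, 0, 0, 0, 0],
  ],
)

```text
clock: 6.45
eef_pos: [550.1, 117.2, 138.4]
eef_rot: [-3.142, 0.0, 0.288]
wrist_force: [0.2, -0.2, -0.2]
finger_gap: 0.9
```

```bash
python3 - <<'E'
from h import *
b=grab('side','s2.png')
s=manip.read_state();print(s['eef_pos'],s['eef_rot'],s['wrist_force'],s['clock'])
B=cv2.resize(b['pixels'][120:205,240:330],None,fx=6,fy=6,interpolation=cv2.INTER_CUBIC)
cv2.imwrite('pics/z2.png',cv2.convertScaleAbs(B,alpha=1.5,beta=30))
c=np.array([549.8,117.2])
# finger path: lobe angle L, finger r 42 offset
for L in [100.4,90,80,70,60,52]:
    u=np.array([np.cos(np.radians(L)),np.sin(np.radians(L))]);n=np.array([-u[1],u[0]])
    print(L,(c+u*42+n*16).round(1))
E
```

```text
[550.11995067 117.22764988 138.45544386] [ 3.14158090e+00 -4.39751804e-05  2.87796104e-01] [ 0.18287299  0.20748262 -0.53305411] 6.5
100.4 [526.5 155.6]
90 [533.8 159.2]
80 [541.3 161.3]
70 [549.1 162.1]
60 [556.9 161.6]
52 [563.  160.1]
```

View pics/z2.png

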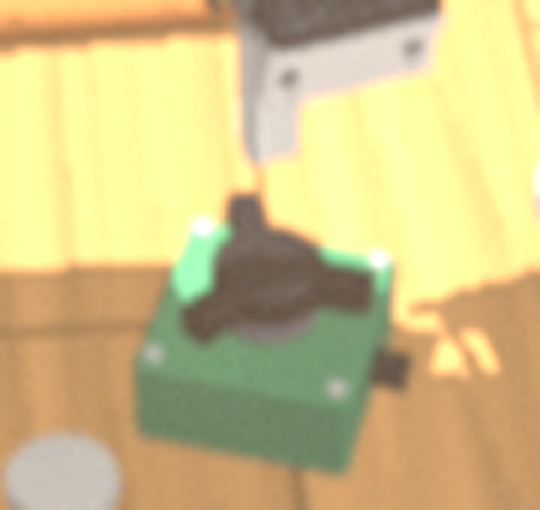

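The head stays latched: less stem shows and the force is zero. Now I'll go down beside the 100° lobe on its counter-clockwise side.

Request:
jog_arm(
  commands=[
    [-0.0365, 0.0283, 0, 0, 0, 0, 0],
    [-0.0365, 0.0283, 0, 0, 0, 0, 0],
    [-0.0365, 0.0283, -0.02, 0, 0, 0, 0],
    [-0.0365, 0.0283, -0.04, 0, 0, 0, 0],
    [-0.0365, 0.0283, -0.05, 0, 0, 0, 0],
    [-0.0365, 0.0283, -0.06, 0, 0, 0, 0],
    [-0.0365, 0.0283, -0.066, 0, 0, 0, 0],
    [-0.0365, 0.0283, -0.072, 0, 0, 0, 0],
    [-0.0365, 0.0283, -0.072, 0, 0, 0, 0],
    [-0.0365, 0.0283, -0.072, 0, 0, 0, 0],
  ],
)

```text
clock: 7.75
eef_pos: [513.7, 145.6, 66.7]
eef_rot: [3.142, -0.0, 0.288]
wrist_force: [0.2, -0.1, 0.4]
finger_gap: 0.6
```

```bash
python3 - <<'E'
from h import *
b=grab('side','s3.png')
s=manip.read_state();print(s['eef_pos'],s['eef_rot'],s['wrist_force'],s['clock'])
B=cv2.resize(b['pixels'][120:205,240:330],None,fx=6,fy=6,interpolation=cv2.INTER_CUBIC)
cv2.imwrite('pics/z3.png',cv2.convertScaleAbs(B,alpha=1.5,beta=30))
E
```

```text
[513.78775395 145.58256975  66.76733994] [ 3.14156204e+00 -5.61797976e-04  2.87825344e-01] [-0.1558757  -0.16099052  0.38948949] 7.8
```

View pics/z3.png

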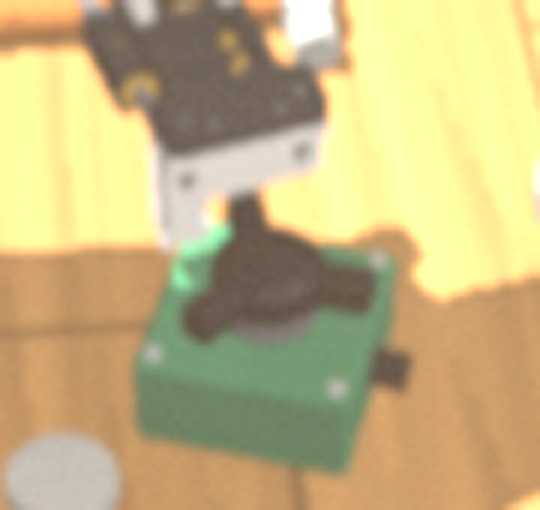

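Fingertip is beside the lobe at side-zoom (185,230), clear of it and with no force. I'll sweep clockwise.

Request:
jog_arm(
  commands=[
    [0.007, 0.006, 0, 0, 0, 0, 0],
    [0.013, 0.011, 0, 0, 0, 0, 0],
    [0.0165, 0.013, 0, 0, 0, -0.02, 0],
    [0.02, 0.0147, 0, 0, 0, -0.05, 0],
    [0.024, 0.0158, 0, 0, 0, -0.09, 0],
    [0.0277, 0.0168, 0, 0, 0, -0.12, 0],
    [0.0316, 0.0173, 0, 0, 0, -0.155, 0],
    [0.0355, 0.0176, 0, 0, 0, -0.19, 0],
    [0.0355, 0.0176, 0, 0, 0, -0.19, 0],
    [0.0355, 0.0176, 0, 0, 0, -0.19, 0],
  ],
)

```text
clock: 9.05
eef_pos: [549.1, 163.4, 66.4]
eef_rot: [-3.141, 0.0, -0.108]
wrist_force: [-0.6, 1.9, -1.8]
finger_gap: 0.5
```

```bash
python3 - <<'E'
from h import *
b=grab('side','s4.png')
s=manip.read_state();print(s['eef_pos'],s['eef_rot'],s['wrist_force'],s['clock'],s['joints'][5])
B=cv2.resize(b['pixels'][120:205,240:330],None,fx=6,fy=6,interpolation=cv2.INTER_CUBIC)
cv2.imwrite('pics/z4.png',cv2.convertScaleAbs(B,alpha=1.5,beta=30))
E
```

```text
[549.03124678 163.33782352  66.40013535] [-3.14151905e+00  1.48477548e-04 -1.08631215e-01] [-0.70042021  0.38529585  0.63067161] 9.1 1.904528999891693
```

View pics/z4.png

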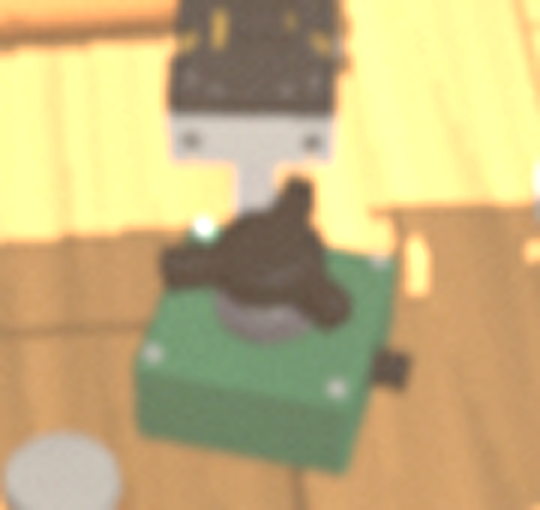

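The head has turned about 30° and seems to have risen, but I can't be sure from this. I'll push a further ~14° to be certain of the unlatch.

Request:
jog_arm(
  commands=[
    [0.0035, -0.0002, 0, 0, 0, -0.03, 0],
    [0.007, -0.0004, 0, 0, 0, -0.06, 0],
    [0.011, -0.001, 0, 0, 0, -0.1, 0],
    [0.011, -0.001, 0, 0, 0, -0.1, 0],
    [0.011, -0.001, 0, 0, 0, -0.1, 0],
    [0.011, -0.001, 0, 0, 0, -0.1, 0],
    [0.011, -0.001, 0, 0, 0, -0.1, 0],
    [0.011, -0.001, 0, 0, 0, -0.1, 0],
    [0.011, -0.001, 0, 0, 0, -0.1, 0],
    [0.011, -0.001, 0, 0, 0, -0.1, 0],
  ],
)

```text
clock: 10.35
eef_pos: [560.1, 162.1, 66.4]
eef_rot: [-3.142, -0.0, -0.32]
wrist_force: [-0.2, 0.2, -0.6]
finger_gap: 0.4
```

```bash
python3 - <<'E'
from h import *
b=grab('side','s5.png')
s=manip.read_state();print(s['eef_pos'],s['eef_rot'],s['wrist_force'],s['clock'],s['joints'][5])
B=cv2.resize(b['pixels'][120:205,240:330],None,fx=6,fy=6,interpolation=cv2.INTER_CUBIC)
cv2.imwrite('pics/z5.png',cv2.convertScaleAbs(B,alpha=1.5,beta=30))
E
```

```text
[560.08683975 162.13113113  66.41920391] [ 3.14159145e+00  6.84700203e-05 -3.19513832e-01] [-0.78750322  0.54937887 -0.79695559] 10.4 2.1092372355741276
```

View pics/z5.png

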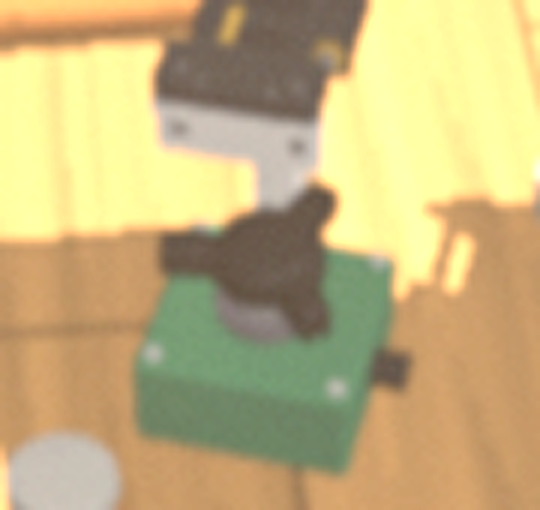

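The lobe is well past the release angle (~45°). I'll back out along the same arc, then go up and away.

Request:
jog_arm(
  commands=[
    [-0.006, 0.001, 0, 0, 0, 0.05, 0],
    [-0.011, 0.001, 0, 0, 0, 0.1, 0],
    [-0.019, 0.001, 0, 0, 0, 0.17, 0],
    [-0.0265, 0, 0, 0, 0, 0.23, 0],
    [-0.034, -0.004, 0, 0, 0, 0.28, 0],
    [-0.041, -0.01, 0, 0, 0, 0.28, 0],
    [-0.048, -0.014, 0, 0, 0, 0.28, 0],
    [-0.048, -0.014, 0.03, 0, 0, 0.28, 0],
    [-0.048, -0.014, 0.07, 0, 0, 0.28, 0],
    [-0.048, -0.014, 0.12, 0, 0, 0.28, 0],
  ],
)

```text
clock: 11.65
eef_pos: [511.5, 147.8, 187.3]
eef_rot: [-3.142, 0.001, 0.265]
wrist_force: [0.7, 0.2, -0.0]
finger_gap: 0.1
```

Request:
jog_arm(
  commands=[
    [0, -0.05, 0.02, 0, 0, 0, 0],
    [0, -0.1, 0.02, 0, 0, 0, 0],
    [0, -0.15, 0.02, 0, 0, 0, 0],
    [0, -0.2, 0.02, 0, 0, 0, 0],
    [0, -0.25, 0.02, 0, 0, 0, 0],
    [0, -0.3, 0.02, 0, 0, 0, 0],
    [0, -0.35, 0.02, 0, 0, 0, 0],
    [0, -0.35, 0.02, 0, 0, 0, 0],
    [0, -0.35, 0.02, 0, 0, 0, 0],
    [0, -0.35, 0.02, 0, 0, 0, 0],
  ],
)

```text
clock: 12.9
eef_pos: [512.2, -200.8, 206.6]
eef_rot: [3.142, -0.0, 0.268]
wrist_force: [0.4, -0.3, -0.7]
finger_gap: 0.9
```

```bash
python3 - <<'E'
from h import *
a=grab('top','t6.png');b=grab('side','s6.png')
s=manip.read_state();print(s['eef_pos'],s['eef_rot'],s['wrist_force'],s['clock'])
A=cv2.resize(a['pixels'][180:250,185:260],None,fx=5,fy=5,interpolation=cv2.INTER_CUBIC)
B=cv2.resize(b['pixels'][140:205,250:320],None,fx=5,fy=5,interpolation=cv2.INTER_CUBIC)
B0=cv2.resize(cv2.imread('pics/s0.png')[140:205,250:320],None,fx=5,fy=5,interpolation=cv2.INTER_CUBIC)
def pad(x): return cv2.copyMakeBorder(x,0,350-len(x),0,0,cv2.BORDER_CONSTANT)
Z=np.hstack([pad(A),pad(B),pad(B0)]);Z=cv2.resize(Z,None,fx=.7,fy=.7)
cv2.imwrite('pics/z6.png',cv2.convertScaleAbs(Z,alpha=1.5,beta=30))
E
```

```text
[ 512.27204276 -200.96068689  206.62056321] [ 3.14147801e+00 -2.33978470e-04  2.67861085e-01] [ 1.0601932  -0.5018704   0.05996509] 13.0
```

View pics/z6.png

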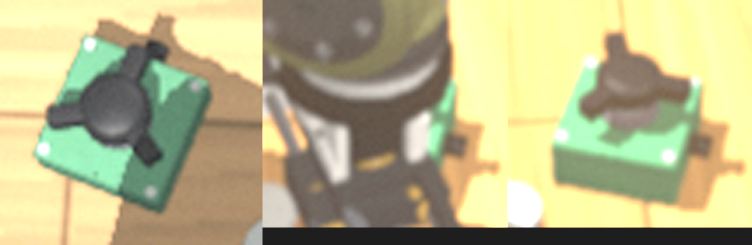

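View pics/s6.png

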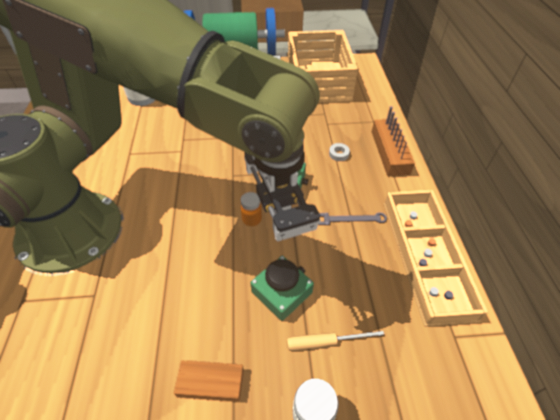

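The top view shows the head back at its rest angle. The arm hides it in the side view, so I'll move clear and compare heights.

Request:
jog_arm(
  commands=[
    [-0.03, -0.03, 0, 0, 0, 0, 0],
    [-0.06, -0.06, 0, 0, 0, 0, 0],
    [-0.09, -0.09, 0, 0, 0, 0, 0],
    [-0.12, -0.12, 0, 0, 0, 0, 0],
    [-0.15, -0.15, 0, 0, 0, 0, 0],
    [-0.18, -0.18, 0, 0, 0, 0, 0],
    [-0.21, -0.21, 0, 0, 0, 0, 0],
    [-0.24, -0.24, 0, 0, 0, 0, 0],
    [-0.27, -0.27, 0, 0, 0, 0, 0],
    [-0.3, -0.3, 0, 0, 0, 0, 0],
  ],
)

```text
clock: 14.25
eef_pos: [211.5, -502.4, 206.6]
eef_rot: [3.141, -0.0, 0.268]
wrist_force: [0.6, 0.4, 1.2]
finger_gap: 0.3
```

```bash
python3 - <<'E'
from h import *
a=grab('top','t7.png');b=grab('side','s7.png')
s=manip.read_state();print(s['eef_pos'],s['wrist_force'],s['clock'])
up=lambda x:cv2.resize(x,None,fx=5,fy=5,interpolation=cv2.INTER_CUBIC)
f=lambda x:x[140:205,250:320]
s0=cv2.imread('pics/s0.png')
Z=np.hstack([up(f(s0)),up(f(b['pixels']))])
cv2.imwrite('pics/z7.png',cv2.convertScaleAbs(Z,alpha=1.5,beta=30))
for n,i0,c,r in(('side',s0,b,(slice(140,205),slice(250,320))),('top',cv2.imread('pics/t0.png'),a,(slice(180,250),slice(185,260)))):
    g=lambda x:(cv2.cvtColor(x,cv2.COLOR_BGR2GRAY)[r]).astype(float)
    d=np.abs(g(i0)-g(c['pixels']));print(n,'diff mean',d.mean(),(d>40).sum())
    D=(np.abs(i0.astype(int)-c['pixels']).max(2)>45).astype(np.uint8)*255;cv2.imwrite(f'pics/d7{n}.png',D)
E
```

```text
[ 210.14108727 -503.43428795  206.26231149] [-0.12733324 -0.47874886 -0.46016028] 14.35
side diff mean 2.0424175824175825 60
top diff mean 1.1777142857142857 1
```

View pics/z7.png

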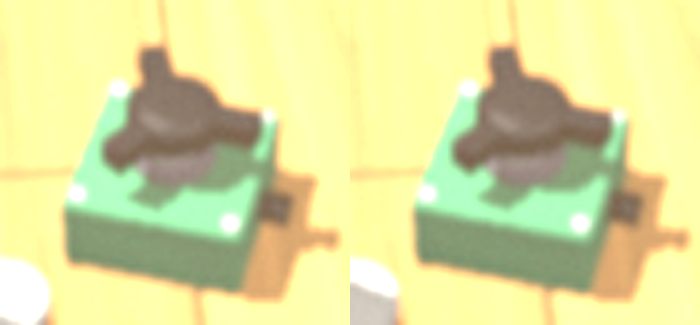

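View pics/d7top.png

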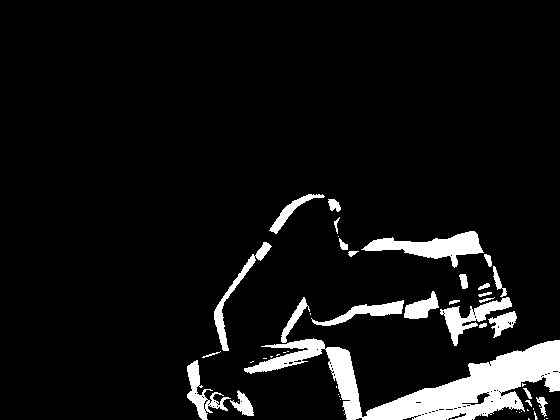

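The head matches the start picture in height and angle. Nothing else moved; the differences are only the arm and its shadow. Handing in.

```bash
python3 -c "
from cell import manip
print(manip.sign_off())"
```

```text
the job is handed in; nothing more can be done
None
```

I tested the lobed emergency stop as asked and handed the job in at about 14.4 s. `sign_off` gives no verdict, so the result below rests on my own checks.

- **Press and latch:** I pressed the centre of the head with the shut fingertips. At 28 N the tip was at z = 81 mm, which is the bottom stop. After lifting off, the side picture showed the head staying down, with no force at the wrist.
- **Twist and release:** I pushed one lobe clockwise to about 0.75 rad, then backed out the same way. At about 0.5 rad the side picture could not show for certain whether the head had sprung out, so I pushed further to be sure. I could not read the exact release moment or the head's angle while it was still down.
- **Last checks:** Before-and-after pictures show the lobed head at its original height and angle. In the top view the only differences were the arm and its shadow, with no loose item or the smooth mushroom showing a shift. In the side view I compared only the area around the lobed head. The few changed pixels there looked like the arm's shadow on the jar lid. The arm was clear of everything, with wrist force within noise (under 1 N).

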